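# Set the gap of the dough roller

### The arm

A 6-joint arm with a two-finger parallel gripper is mounted at the origin on the work surface. World frame = base frame: x ahead of the robot, y to its left, z up, the work surface at z = 0. Lengths are in m, angles in rad, forces in N, time in s.
With the tool pointing down it reaches from about 0.25 to 0.725 m from the base axis. Payload 4 kg.
Tool frame: the origin (TCP) lies midway between the tips of the shut fingers; the grasp point (between the pads) lies 19 mm behind it; z points along the fingers, y is the direction in which the jaws open and shut (so a half turn about z gives the same grasp; the last joint's range is limited). The gripper opens to 85 mm and grips with 20 to 120 N. Pads are 22 mm wide; open, the fingers measure 114 mm over their backs; the gripper's body (76 mm by 85 mm) begins 54 mm behind the grasp point. The pads swing forward as they close: fully open they stand 13 mm farther back than shut.
Start: joints at [1.279, 0.241, 0.005, 1.335, 0, 1.571], TCP at [0.144, 0.479, 0.231] pointing down, gripper open.
Joint ranges: [-2.72, 2.72], [-1.05, 1.87], [-1.09, 1.28], [-1.99, 2.15], [-1.42, 1.44], [-3.14, 3.14]. Speed limits (rad/s): [2.79, 2.79, 3.14, 3.14, 3.14, 3.14].

### API

Orientations are given as a unit quaternion [x, y, z, w].
In Python, from workcell import bot gives the robot as it stands.
- The arm moves only by the shell command python3 -m inch 'ROWS'. ROWS is JSON, a list of rows, each a list of 5 numbers: the shift along the tool's x, y, z scaled (see below), then the turn about the tool's z scaled (see below), then the closure, from 0 (fully open) to 1 (shut). A call has 1 to 10 rows; each row is the pose to reach, as a shift and turn from the pose commanded when the call began, along the tool's axes at that moment; what a row does not reach only later rows make up. The controller multiplies each number of a shift by 100 cm and each number of a turn by 120 degrees. A row lasts 1/8 s, in which the tool goes at most 62.5 mm and 10.7 degrees, less where a joint would pass 70% of its speed; a pose out of reach is approached as far as the arm can. A call with a number of a shift or a turn outside -1 to 1 is refused whole. A call with a gripper value outside its range is refused whole. The fingers move at their own pace and stop on an object; the grip force is fixed at half the most. Time passes only in rows, so rows that repeat a pose let the fingers close. It gives the time, the measured TCP pose, the force and the opening at its end, in the units of the state.
- bot.get_obs(): the state, without advancing time (a new reading comes with each control period).
- bot.camera(name): name is "scene" or "top"; returns the picture (384x512x3 uint8, red, green, blue); there is no depth.
- bot.calibration(name): a dict with "intrinsics" (3x3 intrinsics, pixels), "xyz" and "attitude" of the camera in the world. Camera axes: x right, y down, z forward; pixel columns grow to the right and rows downward; lengths in m; the calibration is good to about 2 mm. A picture is of the moment at which its call begins. calibration takes no time and is no camera call.
- bot.job_done(): hands the job in, once; it reports no verdict.
Trained networks look in the newest picture that a camera, given by its name, has taken for a name from the list of things; names that differ only in an ending like _2 or _b are one class to them, and where a whole thing is asked for, a point or a joint stands for the part that bears it (a point fixed in the world has none). Each returns a list of dicts, best first, with "score" (0 to 1); they miss things now and then, are a little off and sometimes report something else, mostly with a low value. They report only what shows in the picture. A call takes as long as a camera call.
- bot.masks_of(camera, target): "pixels" (384x512 bool, what is visible of it) and "extent" ([left, top, width, height] as shares, 0 to 1, of the picture: columns of its width, rows of its height, round what is visible of it).
- bot.spot_point(camera, target): "point" ([column, row] as shares, 0 to 1, of the picture: columns of its width, rows of its height: a listed point, or the origin of a listed thing).
The state is a dict: "clock": time; "joint_pos": joint angles; "joint_vel": joint speeds; "tau": joint torques, N m; "eef_pos": TCP position; "tool_rot": TCP orientation; "ft_force": force on the tool from outside, world axes, zero at the start; "ft_torque": the same for the moment, N m; "grip_width": finger opening in m.
Only numpy, scipy, OpenCV 4.12 (cv2) and the standard library are available. Lean on these libraries where they do the work, as an engineer would, in place of code of your own. Each camera call takes 0.05 s, during which the arm holds its last target.

### The job

Get the dough roller on the counter ready for thin strips: first fold its feed tray down until it is level. Then turn the pressure screw on top clockwise until it seats (the rollers touch), back it off a quarter turn, and finish while still gripping the screw's head there, so that it cannot creep while I nip up its lock nut; leave the bowl, the shaker and the scraper alone.

Things in the scene. Friction and masses are not known exactly. Their poses are not given: they have to be found in the camera images.
- dough_roller: Bench dough roller, fixed to the counter. Origin on the counter under the rollers' middle; z up, x from feed side to outlet, y along the rollers. Base 200 mm (x) by y = -120 to 210. Bridge on top 112 x 224 mm, top at z = 178; white gear housing at y = 116 to 204, 170 deep, 152 high. Pressure screw upright at x = y = 0; feed tray hinged on the -x side.
- feed_tray (a joint): Angle of the stainless feed tray, rad: 0 = level, positive = folded up; starts at 0.75 to 1.25, range -0.45 to 1.35. Stiff hinge (0.5 N m friction; the 0.32 kg tray stays where it is left; about 2 N on the lip folds it down, 6 N lifts it); no stop or catch at level. Folding down takes the lip away from the rollers and down.
- tray_hinge (a point): Middle of the tray's hinge line, at machine x = -75 mm, 101 mm above the counter, in the plane of the tray's upper face. Its frame turns with the tray: -x runs along the upper face to the lip, y along the hinge, z out of the upper face (the face towards the rollers while the tray is up).
- tray_lip (a point): Middle of the tray's free edge, 140 mm from the hinge line in the plane of the upper face; same axes as tray_hinge. The tray is a 3 mm steel sheet 156 mm wide, 6 to 140 mm out from the hinge, with 11 mm high side rims and an 8 mm thick rolled lip along this edge (1 mm proud of the upper face).
- pressure_screw (a joint): Turn of the pressure screw, rad, growing clockwise seen from above (screwing down). Each rad lowers the upper roller 1 mm; at 6.0 the rollers touch and it seats: it stops dead. Starts at 3.3 to 4.8; unscrews to 0. About 0.1 N m of friction to turn, no spring back; the head keeps its height.
- screw_head: Flat upright steel spade head of the pressure screw: 36 mm wide (its x), 9 mm thick (its y), 28 mm high, with rounded corners; origin at its centre on the screw's axis, 224 mm above the counter. Turns with the screw. Below it a collar and a brass lock nut (30 mm across, top at 192 mm). Grip across the 9 mm from above.
- sugar_bowl: Bystander: terracotta bowl, 124 mm across and 55 mm high, standing loose on the counter left of the machine; origin under its centre. Leave it alone.
- shaker: Bystander: aluminium sugar shaker, 68 mm across and 106 mm high, with a wire handle on its side, loose on the counter right of the machine; origin under its centre. Leave it alone.
- bench_scraper: Bystander: dough scraper lying flat, 120 by 150 by 22 mm, steel blade and wooden grip, loose on the counter on the robot's right; origin under its middle. Leave it alone.

How it is judged:
By the outcome, as a careful person would: the job done as asked, in the order asked, and still so for the second after the job is handed in, while the arm keeps its last pose, push and grip.
It also fails if it takes over 72 s, if anything falls off the work surface, if the arm or the gripper's body presses on something with over 40 N, if the wrist force passes 120 N, or if a joint passes its speed limit or range.

## Working session

There is one attempt and no reset: what is moved stays moved. The work goes in short steps, Python scripts to look and compute and a shell command to move; the robot and the scene stay as the last step left them, time stands still between calls to the robot, and variables do not carry over. Pictures are saved under pics/ and viewed, and the job is handed in when it is done.

```bash
mkdir -p pics; ls
python3 - <<'E'
from workcell import bot
import cv2
o=bot.get_obs();print(o)
for c in ["scene","top"]:
    im=bot.camera(c);cv2.imwrite(f"pics/{c}0.png",im[:,:,::-1])
    print(c,bot.calibration(c))
    for t in ["dough_roller","tray_hinge","tray_lip","screw_head","sugar_bowl","shaker","bench_scraper"]:
        r=bot.spot_point(c,t)
        print(t,[(round(d["score"],2),round(d["point"][0]*512,1),round(d["point"][1]*384,1)) for d in r[:2]])
E
```

```text
pics
{'clock': 0.0, 'joint_pos': array([1.27903805e+00, 2.41380393e-01, 3.69623325e-03, 1.33521486e+00,
       8.45260665e-06, 1.57079702e+00]), 'joint_vel': array([ 0.00012294, -0.00229175, -0.00259425, -0.00121062, -0.00157073,
       -0.0020524 ]), 'tau': array([ 1.40953271e-04, -3.72320616e+01,  2.52407169e+01,  1.68606872e-02,
        3.51447102e-05,  6.95002626e-06]), 'eef_pos': array([0.14362838, 0.47824627, 0.23041857]), 'tool_rot': array([ 1.45362556e-01,  9.89377897e-01, -1.03956659e-03, -1.57007367e-04]), 'ft_force': array([-1.59692721,  0.85652384,  0.00579911]), 'ft_torque': array([-0.02937048,  0.00115985, -0.02807203]), 'grip_width': 0.08539773745346671}
scene {'intrinsics': array([[352.26106566,   0.        , 252.84267797],
       [  0.        , 352.26106566, 192.71164608],
       [  0.        ,   0.        ,   1.        ]]), 'xyz': array([0.99408168, 0.51350906, 0.85151476]), 'attitude': array([ 0.34165878,  0.84305141, -0.38084518, -0.16580272])}
dough_roller [(0.84, 231.1, 267.6), (0.5, 245.6, 242.6)]
tray_hinge [(0.68, 241.6, 267.5)]
tray_lip [(0.58, 243.3, 247.4)]
screw_head [(0.43, 226.4, 212.2)]
sugar_bowl [(0.96, 393.8, 362.1)]
shaker [(0.91, 142.9, 189.7), (0.23, 393.8, 362.4)]
bench_scraper [(0.65, 242.1, 166.9), (0.33, 394.7, 361.8)]
top {'intrinsics': array([[385.59383432,   0.        , 255.00977855],
       [  0.        , 385.59383432, 187.9032891 ],
       [  0.        ,   0.        ,   1.        ]]), 'xyz': array([ 0.34106457, -0.02254571,  1.2852495 ]), 'attitude': array([-0.69891429,  0.71454893, -0.0241025 ,  0.0189131 ])}
dough_roller [(0.69, 234.6, 138.7)]
tray_hinge [(0.6, 214.1, 126.6)]
tray_lip [(0.85, 197.2, 106.0)]
screw_head [(0.66, 98.9, 174.6), (0.65, 237.9, 122.4)]
sugar_bowl [(0.85, 96.4, 173.9)]
shaker [(0.65, 381.0, 141.0)]
bench_scraper [(0.91, 335.1, 247.0)]
```

View pics/scene0.png

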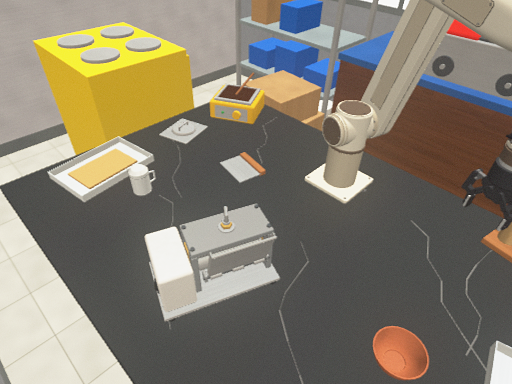

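View pics/top0.png

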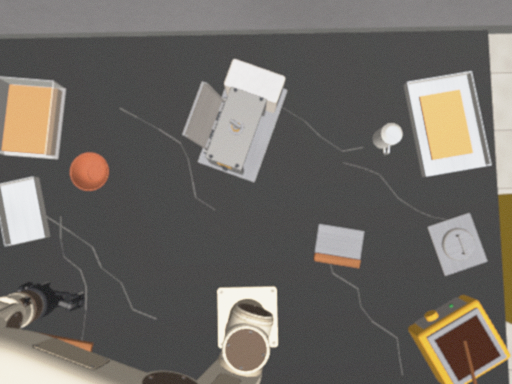

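```bash
cat > h.py <<'E'
import numpy as np,cv2
from scipy.spatial.transform import Rotation as R
from workcell import bot
def cam(c):
    k=bot.calibration(c);return np.array(k["intrinsics"]),np.array(k["xyz"]),R.from_quat(k["attitude"]).as_matrix()
def proj(c,P):
    K,t,A=cam(c);q=(np.atleast_2d(P)-t)@A;q=q@K.T;return q[:,:2]/q[:,2:]
def back(c,uv,z):
    K,t,A=cam(c);d=A@np.linalg.inv(K)@np.array([uv[0],uv[1],1.]);return t+d*(z-t[2])/d[2]
E
python3 - <<'E'
from h import *
a=cv2.imread("pics/top0.png")[50:190,170:300];cv2.imwrite("pics/t0z.png",cv2.resize(a,None,fx=4.2,fy=4.2,interpolation=cv2.INTER_CUBIC))
a=cv2.imread("pics/scene0.png")[190:320,135:290];cv2.imwrite("pics/s0z.png",cv2.resize(a,None,fx=4.2,fy=4.2,interpolation=cv2.INTER_CUBIC))
print(proj("top",[[0,0,0],[.144,.479,.231]]))
print(back("top",(237.9,122.4),.224),back("scene",(226.4,212.2),.224),back("top",(214.1,126.6),.101),back("top",(234.6,138.7),0),back("scene",(231.1,267.6),0))
E
```

```text
[[247.83253252 315.95883956]
 [ 67.46293669 289.0407955 ]]
[0.58941961 0.01250804 0.224     ] [0.57928841 0.01448947 0.224     ] [0.60653941 0.09069071 0.101     ] [0.58656414 0.03209347 0.        ] [0.57677451 0.02254141 0.        ]
```

View pics/t0z.png

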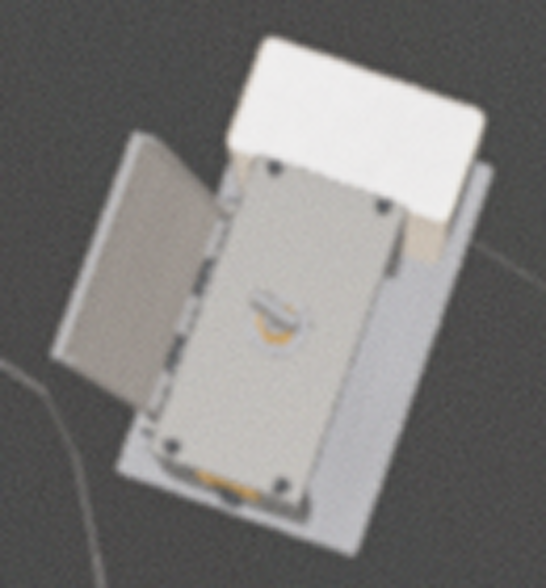

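View pics/s0z.png

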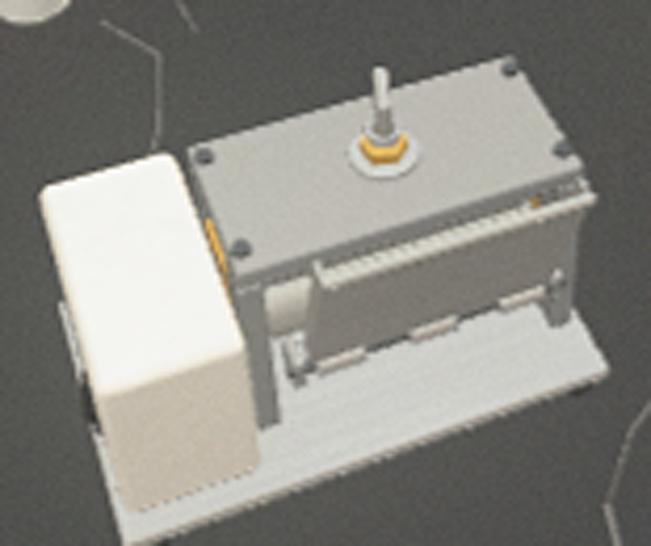

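```bash
cat > fit.py <<'E'
from h import *
from scipy.optimize import least_squares
def mach(p,P):
    c,s=np.cos(p[2]),np.sin(p[2]);P=np.atleast_2d(P)
    return np.c_[p[0]+c*P[:,0]-s*P[:,1],p[1]+s*P[:,0]+c*P[:,1],P[:,2]]
def lip(a,y,r=.14): return [-.075-r*np.cos(a),y,.101+r*np.sin(a)]
if __name__=="__main__":
    T=np.array([[262,158],[405,205],[302,503],[155,455],[137,132],[52,355]])/4.2+[170,50]
    S=np.array([[188,150],[235,280],[512,58],[585,170],[318,272],[597,193]])/4.2+[135,190]
    def f(p):
        M=lambda L:mach(p,np.array(L))
        A=[[-.056,.112,.178],[.056,.112,.178],[.056,-.112,.178],[-.056,-.112,.178],lip(p[3],.078),lip(p[3],-.078)]
        B=[[.056,.112,.178],[-.056,.112,.178],[.056,-.112,.178],[-.056,-.112,.178],lip(p[3],.078),lip(p[3],-.078)]
        return np.r_[(proj("top",M(A))-T).ravel(),(proj("scene",M(B))-S).ravel()]
    r=least_squares(f,[.585,.02,-1.9,1.0],loss="soft_l1")
    print(r.x,np.degrees(r.x[2]));print(np.round(f(r.x).reshape(-1,2),1))
    p=r.x;print("screw px",proj("top",mach(p,[0,0,.224])),proj("scene",mach(p,[0,0,.224])))
    print("lip",mach(p,lip(p[3],0)),"hinge",mach(p,[-.075,0,.101]))
E
python3 fit.py
```

```text
[ 0.58530522  0.02051963 -1.93626237  1.23202108] -110.9396618174957
[[-1.6 -2.2]
 [ 0.4 -0.6]
 [-1.1  0.4]
 [-2.5 -1.2]
 [ 0.7  1. ]
 [ 1.4  0.3]
 [-0.5 -1. ]
 [ 0.3 -0.9]
 [ 0.1 -1.1]
 [ 0.3 -1. ]
 [ 1.4  2. ]
 [-1.8  0.4]]
screw px [[235.05170124 123.9182176 ]] [[226.19111987 214.54304775]]
lip [[0.62873692 0.1340202  0.23304274]] hinge [[0.61210906 0.09056642 0.101     ]]
```

```bash
cat >> h.py <<'E'
PM=[.5853,.0205,-1.9363]
def M2W(P,p=PM):
    c,s=np.cos(p[2]),np.sin(p[2]);P=np.atleast_2d(P)
    return np.c_[p[0]+c*P[:,0]-s*P[:,1],p[1]+s*P[:,0]+c*P[:,1],P[:,2]]
def W2M(P,p=PM):
    c,s=np.cos(p[2]),np.sin(p[2]);d=np.array(P)-[p[0],p[1],0];return np.array([c*d[0]+s*d[1],-s*d[0]+c*d[1],d[2]])
def delta(Pm):
    o=bot.get_obs();A=R.from_quat(o["tool_rot"]).as_matrix()
    return np.round((M2W(Pm)-o["eef_pos"])@A,4)
E
python3 - <<'E'
from h import *
print(delta([[-.085,-.03,.33],[-.085,-.03,.215],[-.11,-.03,.215]]))
# overlay
im=cv2.imread("pics/top0.png");im2=cv2.imread("pics/scene0.png")
from fit import lip
for n,i,off in (("top",im,(50,190,170,300)),("scene",im2,(190,320,135,290))):
    i=cv2.resize(i,None,fx=4,fy=4,interpolation=cv2.INTER_CUBIC)
    def pl(L,c):
        q=proj(n,M2W(L))*4+1.5
        cv2.polylines(i,[q.astype(int)],False,c,1)
    a,b=.056,.112
    pl([[-a,b,.178],[a,b,.178],[a,-b,.178],[-a,-b,.178],[-a,b,.178]],(0,0,255))
    pl([[-.1,.21,0],[.1,.21,0],[.1,-.12,0],[-.1,-.12,0],[-.1,.21,0]],(0,255,0))
    pl([[-.085,.116,.152],[.085,.116,.152],[.085,.204,.152],[-.085,.204,.152],[-.085,.116,.152]],(255,0,255))
    for A,c in((1.23,(255,0,0)),(1.05,(0,255,255))): pl([[-.075,.078,.101],lip(A,.078),lip(A,-.078),[-.075,-.078,.101]],c)
    pl([[0,0,.178],[0,0,.238]],(0,0,255))
    u,v,x,y=[k*4 for k in off];cv2.imwrite(f"pics/ov_{n}.png",i[u:v,x:y])
E
```

```text
[[-0.531  -0.225  -0.0987]
 [-0.531  -0.225   0.0163]
 [-0.5329 -0.2001  0.0163]]
```

View pics/ov_top.png

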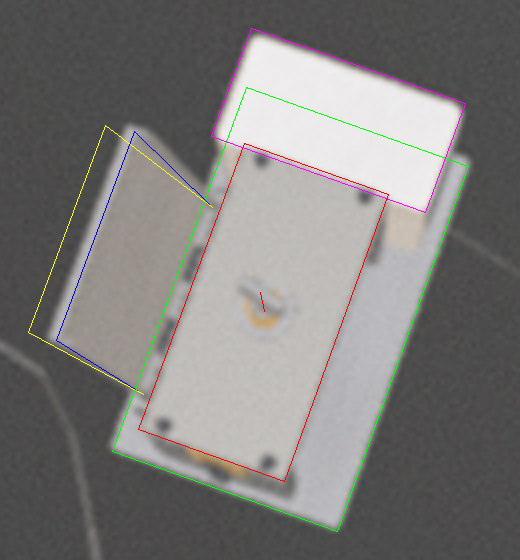

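View pics/ov_scene.png

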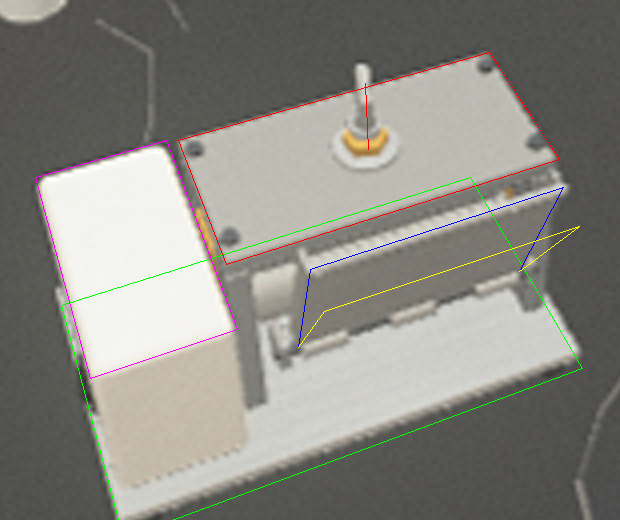

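```bash
python3 -m inch '[[0,0,-0.06,0,1],[-0.06,-0.025,-0.1,0,1],[-0.53,-0.225,-0.1,0,1],[-0.53,-0.225,-0.1,0,1],[-0.53,-0.225,-0.1,0,1],[-0.53,-0.225,-0.1,0,1],[-0.53,-0.225,-0.1,0,1],[-0.53,-0.225,-0.1,0,1],[-0.53,-0.225,-0.1,0,1],[-0.53,-0.225,-0.1,0,1]]'
python3 - <<'E'
from h import *
PM[0]=.5835;PM[1]=.019
o=bot.get_obs();print(W2M(o["eef_pos"]),o["tool_rot"],o["joint_pos"],o["clock"]);print(delta([[-.085,-.03,.33],[-.085,-.03,.215],[-.11,-.03,.215]]))
for c in ("top","scene"):
    i=bot.camera(c)[:,:,::-1]; cv2.imwrite(f"pics/{c}1.png",i)
    print(proj(c,o["eef_pos"]))
E
```

```text
clock: 2.05
eef_pos: [0.5708, 0.1238, 0.3312]
tool_rot: [0.145, 0.989, 0.0, 0.0]
ft_force: [0.9, 1.5, 0.6]
grip_width: -0.0001
[-0.09334306 -0.04937125  0.33119314] [1.45489147e-01 9.89359777e-01 2.61671063e-04 2.68560995e-04] [2.13480602e-01 4.05369888e-01 4.92609196e-01 1.65734874e+00
 3.00931727e-04 5.05495450e-01] 2.05
[[-0.0187 -0.0097  0.0012]
 [-0.0187 -0.0098  0.1162]
 [-0.0205  0.0151  0.1162]]
[[191.95362638 120.80871326]]
[[260.77891606 200.43475254]]
```

```bash
python3 -m inch '[[0,-0.005,0.04,0,1],[0,-0.005,0.06,0,1],[0,-0.005,0.06,0,1]]'
python3 - <<'E'
from h import *
PM[0]=.5835;PM[1]=.019
o=bot.get_obs();print(W2M(o["eef_pos"]),o["clock"])
for c in ("top","scene"):
    i=bot.camera(c)[:,:,::-1]; cv2.imwrite(f"pics/{c}1.png",i)
    print(proj(c,o["eef_pos"]))
    u,v=proj(c,o["eef_pos"])[0].astype(int); u=max(u-80,0);v=max(v-60,0)
    cv2.imwrite(f"pics/{c}1z.png",cv2.resize(i[v:v+130,u:u+160],None,fx=4,fy=4,interpolation=cv2.INTER_CUBIC)); print(u,v)
E
```

```text
clock: 2.52
eef_pos: [0.5664, 0.1206, 0.2692]
tool_rot: [0.145, 0.989, -0.001, -0.002]
ft_force: [0.3, 0.7, 0.2]
grip_width: 0.0001
[-0.08878607 -0.05227817  0.26917449] 2.525
[[196.8298898  127.85798399]]
116 67
[[260.18898583 218.64227052]]
180 158
```

View pics/scene1z.png

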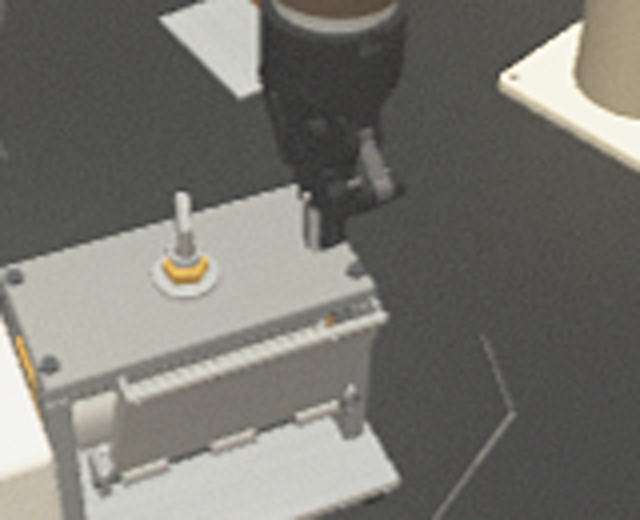

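View pics/top1z.png

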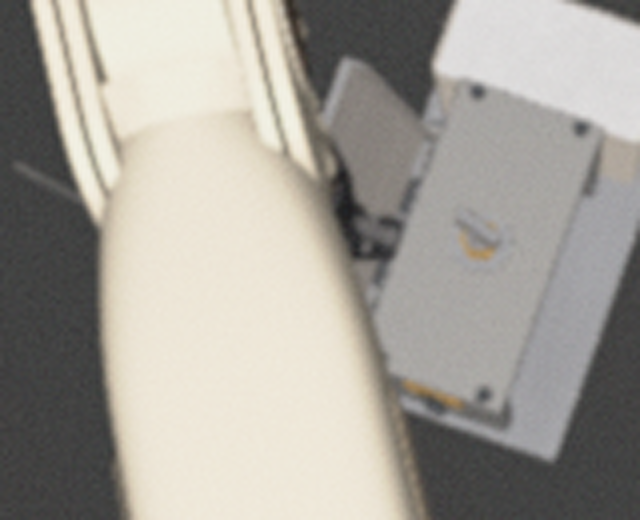

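The scene view shows the closed tips at zoom (318,245), as projected, above the bridge's edge on the roller side of the lip.

```bash
python3 -m inch '[[-0.022,-0.003,0,0,1],[-0.022,-0.003,0.03,0,1],[-0.022,-0.003,0.055,0,1],[-0.022,-0.003,0.055,0,1]]'
cat > st.py <<'E'
from h import *
PM[0]=.5835;PM[1]=.019
import sys
o=bot.get_obs();print(np.round(W2M(o["eef_pos"]),4),o["clock"],np.round(o["ft_force"],1))
print(delta(np.array(eval(sys.argv[1]))))
E
python3 st.py '[[-.11,-.03,.215],[-.14,-.03,.2],[-.17,-.03,.17],[-.19,-.03,.14],[-.2,-.03,.115],[-.2,-.03,.105]]'
```

```text
clock: 3.12
eef_pos: [0.5874, 0.1116, 0.2154]
tool_rot: [0.145, 0.989, -0.0, -0.001]
ft_force: [0.7, 0.2, 0.2]
grip_width: 0.0001
[-0.0878 -0.0295  0.2154] 3.125 [0.7 0.2 0.2]
[[-0.0011  0.0222  0.0004]
 [-0.0034  0.0521  0.0154]
 [-0.0056  0.082   0.0453]
 [-0.0072  0.102   0.0753]
 [-0.008   0.112   0.1003]
 [-0.008   0.112   0.1103]]
```

```bash
python3 -m inch '[[-0.002,0.02,0,0,1],[-0.003,0.036,0.006,0,1],[-0.004,0.05,0.0165,0,1],[-0.005,0.064,0.029,0,1],[-0.006,0.076,0.043,0,1],[-0.006,0.085,0.06,0,1],[-0.007,0.092,0.077,0,1],[-0.007,0.095,0.09,0,1],[-0.007,0.097,0.1,0,1],[-0.007,0.097,0.1,0,1]]'; python3 st.py '[[-.1855,-.03,.101]]';python3 - <<'E'
from h import *
for c in ("top","scene"):
    i=bot.camera(c)[:,:,::-1]; cv2.imwrite(f"pics/{c}2.png",i)
    cv2.imwrite(f"pics/{c}2z.png",cv2.resize(i[180:340,130:320] if c=="scene" else i[50:200,130:300],None,fx=4,fy=4,interpolation=cv2.INTER_CUBIC))
E
```

```text
clock: 4.38
eef_pos: [0.6215, 0.2016, 0.1142]
tool_rot: [0.145, 0.989, -0.001, -0.002]
ft_force: [0.7, -0.2, -0.1]
grip_width: -0.0
[-0.1841 -0.0297  0.1142] 4.375 [ 0.7 -0.2 -0.1]
[[0.0001 0.0014 0.0132]]
```

View pics/scene2z.png

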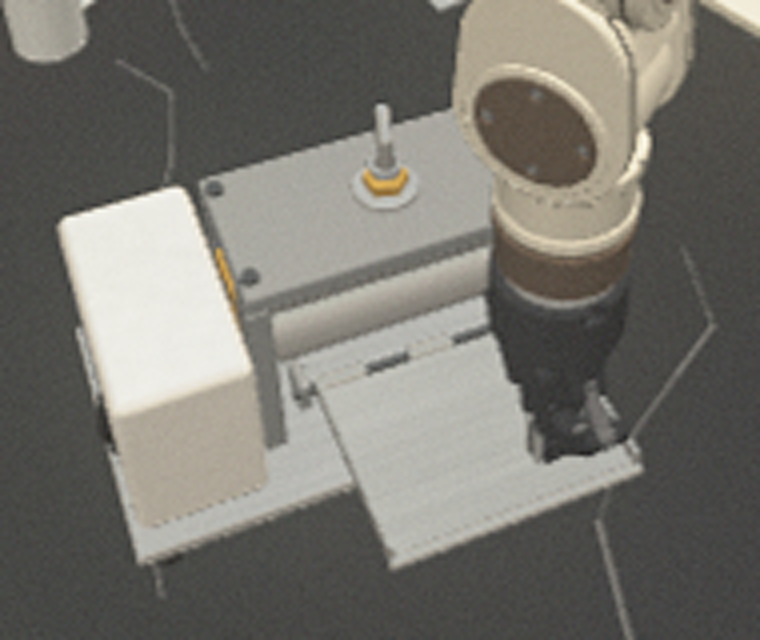

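View pics/top2z.png

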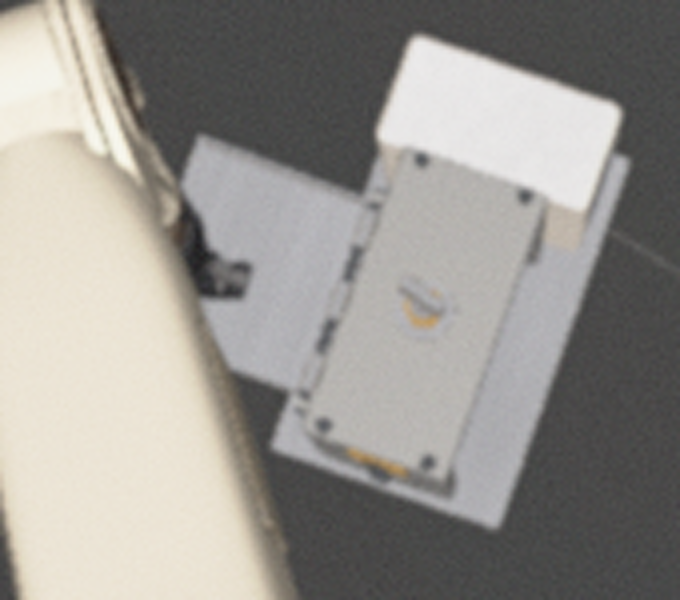

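Run:
```python
from h import *
PM[0]=.5835;PM[1]=.019
from fit import lip
for a in (-.1,0,.1,.2):
    P=M2W([lip(a,.078),lip(a,-.078)])
    print(a,(proj("scene",P)-[130,180])*4+1.5,((proj("top",P)-[130,50])*4+1.5)[0])
```

```text
-0.1 [[396.93949766 584.22938541]
 [636.10127128 490.11916626]] [209.68680042 156.23099892]
0 [[396.75522246 572.81884058]
 [638.6332937  478.30262401]] [205.58357009 150.24495508]
0.1 [[395.68570673 559.01099476]
 [640.11499823 464.32750487]] [203.08626292 144.72138382]
0.2 [[393.71669476 542.91973684]
 [640.49341532 448.31882478]] [202.27757655 139.73356474]
```

```bash
python3 -m inch '[[0,0.001,0.004,0,1],[0,0.001,0.007,0,1],[0,0.001,0.0105,0,1],[0,0.001,0.0105,0,1]]'; python3 st.py '[[-.1855,-.03,.101]]'
```

```text
clock: 4.97
eef_pos: [0.6231, 0.2032, 0.1053]
tool_rot: [0.145, 0.989, 0.0, 0.0]
ft_force: [0.1, -0.0, 0.6]
grip_width: 0.0004
[-0.1862 -0.0289  0.1053] 4.975 [ 0.1 -0.   0.6]
[[ 0.0012 -0.0006  0.0043]]
```

```bash
python3 -m inch '[[0,0,0.002,0,1],[0,0,0.002,0,1]]'; python3 st.py '[[-.1855,-.03,.101]]'; python3 -m inch '[[0,0,0.001,0,1],[0,0,0.0025,0,1],[0,0,0.0025,0,1]]'; python3 st.py '[[-.1855,-.03,.101]]'
```

```text
clock: 5.22
eef_pos: [0.6231, 0.2033, 0.1034]
tool_rot: [0.145, 0.989, 0.0, 0.0]
ft_force: [0.7, -0.2, 0.6]
grip_width: 0.0
[-0.1862 -0.0289  0.1034] 5.225 [ 0.7 -0.2  0.6]
[[ 0.0011 -0.0007  0.0024]]
clock: 5.6
eef_pos: [0.6231, 0.2033, 0.1009]
tool_rot: [0.145, 0.989, 0.0, 0.0]
ft_force: [1.5, -0.4, 1.4]
grip_width: -0.0002
[-0.1863 -0.0289  0.1009] 5.6 [ 1.5 -0.4  1.4]
[[ 0.0011 -0.0007 -0.0001]]
```

Run:
```python
from h import *
c="scene"
i=bot.camera(c)[:,:,::-1]; cv2.imwrite(f"pics/{c}3.png",i)
cv2.imwrite(f"pics/{c}3z.png",cv2.resize(i[260:340,200:310],None,fx=6,fy=6,interpolation=cv2.INTER_CUBIC))
for k in range(3):
    print(np.round(bot.get_obs()["ft_force"],1)); bot.camera(c)
```

```text
[ 1.3 -0.1  1.7]
[1.3 0.7 0.1]
[ 2.  -0.2  1.7]
```

View pics/scene3z.png

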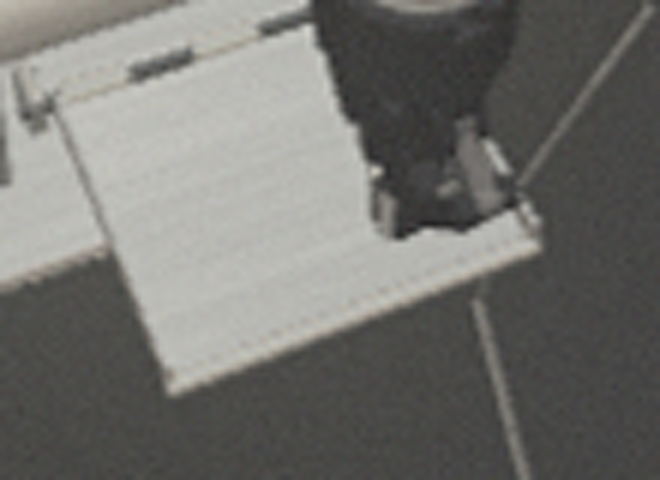

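```bash
python3 -m inch '[[0,0,-0.05,0,1],[0,0,-0.11,0,1],[0,0,-0.17,0,1],[0,0,-0.2,0,0.9]]'; python3 st.py '[[0,0,.3]]'
python3 - <<'E'
from h import *
ims={}
for c in ("top","scene"):
    i=bot.camera(c)[:,:,::-1]; cv2.imwrite(f"pics/{c}4.png",i)
    for t in ("screw_head","tray_lip","tray_hinge"):
        print(c,t,[(round(d["score"],2),np.round(d["point"]*np.array([512,384]),1)) for d in bot.spot_point(c,t)[:2]])
    for d in bot.masks_of(c,"screw_head")[:2]:
        ys,xs=np.nonzero(d["pixels"]); print("mask",d["score"],len(xs),xs.mean(),ys.mean(),xs.min(),xs.max(),ys.min(),ys.max())
i=cv2.imread("pics/top4.png")
cv2.imwrite("pics/top4z.png",cv2.resize(i[100:150,210:265],None,fx=12,fy=12,interpolation=cv2.INTER_CUBIC))
i=cv2.imread("pics/scene4.png")
cv2.imwrite("pics/scene4z.png",cv2.resize(i[190:340,130:320],None,fx=4,fy=4,interpolation=cv2.INTER_CUBIC))
PM[0]=.5835;PM[1]=.019
from fit import lip
for a in (-.05,0,.05):
    P=M2W([lip(a,.078),lip(a,-.078)])
    print(a,(proj("scene",P)-[130,190])*4+1.5)
E
```

```text
clock: 6.3
eef_pos: [0.6233, 0.2035, 0.3051]
tool_rot: [0.145, 0.989, 0.001, 0.002]
ft_force: [0.9, -0.6, 0.2]
grip_width: 0.0083
[-0.1865 -0.0287  0.3051] 6.3 [ 0.9 -0.6  0.2]
[[-0.0149 -0.1881  0.0046]]
top screw_head []
top tray_lip [(0.89, array([173. , 108.8]))]
top tray_hinge [(0.55, array([211.6, 126.7]))]
mask 0.47 84 235.27380952380952 124.76190476190476 230 240 119 130
scene screw_head [(0.41, array([225.9, 212.4])), (0.26, array([141.5, 188.9]))]
scene tray_lip [(0.83, array([260.4, 311.5]))]
scene tray_hinge [(0.65, array([239.5, 268.9])), (0.15, array([396.4, 360.9]))]
mask 0.47 149 225.44295302013424 219.46979865771812 220 231 206 228
-0.05 [[396.95654109 538.82899041]
 [637.49465929 444.48682326]]
0 [[396.75522246 532.81884058]
 [638.6332937  438.30262401]]
0.05 [[396.33236924 526.20861273]
 [639.50912096 431.578102  ]]
```

View pics/top4z.png

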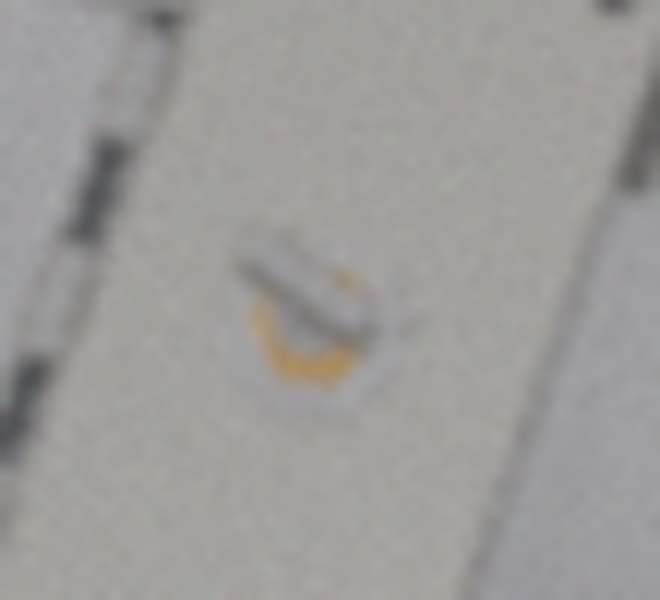

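View pics/scene4z.png

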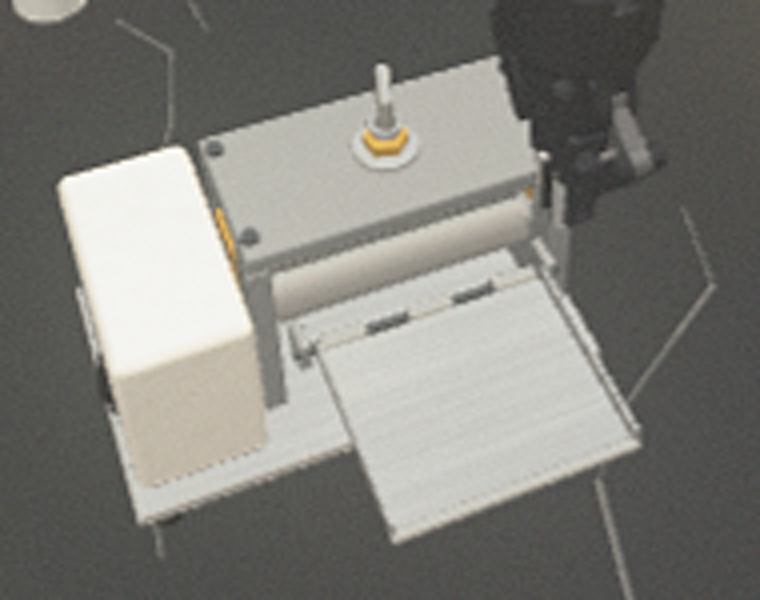

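Run:
```python
from h import *
f=lambda u,v,z:back("top",(210+(u-5.5)/12,100+(v-5.5)/12),z)
print("ctr",f(308,290,.238), "nut ctr?",f(310,325,.192))
for a,b in (((245,265),(360,340)),((265,230),(375,315))):
    d=f(*b,.22)-f(*a,.22);print(np.degrees(np.arctan2(d[1],d[0]))%180)
# scene: head thin edge (382,70) zoom top, centre row of edge
for z in (.224,):
    print(back("scene",(225.5,212),z))
    C=cam("scene")[1];print("view yaw",np.degrees(np.arctan2(C[1]-.019,C[0]-.5835)))
```

```text
ctr [0.58265788 0.01951012 0.238     ] nut ctr? [0.58479668 0.02104227 0.192     ]
55.404183811754535
50.79667814320996
[0.58046801 0.01236104 0.224     ]
view yaw 50.29778156028133
```

```bash
python3 -m inch '[[-0.005,-0.06,-0.02,-0.08,0.4],[-0.01,-0.12,-0.02,-0.16,0.4],[-0.0145,-0.188,-0.02,-0.25,0.4],[-0.0145,-0.188,-0.02,-0.33,0.4],[-0.0145,-0.188,-0.02,-0.42,0.4],[-0.0145,-0.188,-0.02,-0.5,0.4],[-0.0145,-0.188,0,-0.578,0.4],[-0.0145,-0.188,0,-0.578,0.4],[-0.0145,-0.188,0,-0.578,0.4]]'
cat > yw.py <<'E'
from h import *
o=bot.get_obs();A=R.from_quat(o["tool_rot"]).as_matrix()
print("yawy %.2f"%np.degrees(np.arctan2(A[1,1],A[0,1])),"pos",np.round(o["eef_pos"],4),"F",np.round(o["ft_force"],1),"T",np.round(o["ft_torque"],3),"j6 %.3f"%o["joint_pos"][5],"grip %.4f"%o["grip_width"],o["clock"],"tilt",np.round(A[2,:2],4))
print("to screw (tool)",np.round(np.array([.583-o["eef_pos"][0],.0195-o["eef_pos"][1],.208-o["eef_pos"][2]])@A,4))
E
python3 yw.py
```

```text
clock: 7.92
eef_pos: [0.5827, 0.019, 0.3012]
tool_rot: [-0.442, 0.897, 0.0, -0.0]
ft_force: [0.6, -0.1, -0.6]
grip_width: 0.0511
yawy 142.51 pos [0.5827 0.019  0.3012] F [ 0.6 -0.1 -0.6] T [-0.049 -0.011 -0.028] j6 -0.884 grip 0.0511 7.925 tilt [0.0003 0.0002]
to screw (tool) [-0.0006  0.0001  0.0932]
```

Descend partway, then look.

```bash
python3 -m inch '[[0,0,0.03,0,0.4],[0,0,0.05,0,0.4],[0,0,0.05,0,0.4]]'; python3 yw.py
python3 - <<'E'
from h import *
for c in ("top","scene"):
    i=bot.camera(c)[:,:,::-1]; cv2.imwrite(f"pics/{c}5.png",i)
    cv2.imwrite(f"pics/{c}5z.png",cv2.resize(i[170:260,170:285] if c=="scene" else i[80:180,180:290],None,fx=6,fy=6,interpolation=cv2.INTER_CUBIC))
E
```

```text
clock: 8.3
eef_pos: [0.582, 0.019, 0.25]
tool_rot: [-0.443, 0.897, 0.001, -0.001]
ft_force: [0.1, -0.5, 0.4]
grip_width: 0.0514
yawy 142.57 pos [0.582 0.019 0.25 ] F [ 0.1 -0.5  0.4] T [-0.011  0.033  0.009] j6 -0.885 grip 0.0514 8.3 tilt [0.0018 0.0022]
to screw (tool) [-0.0011 -0.0006  0.042 ]
```

View pics/scene5z.png

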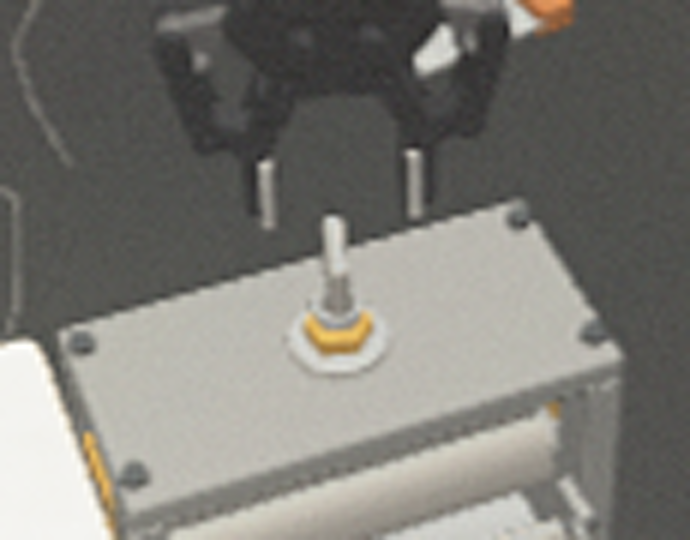

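View pics/top5z.png

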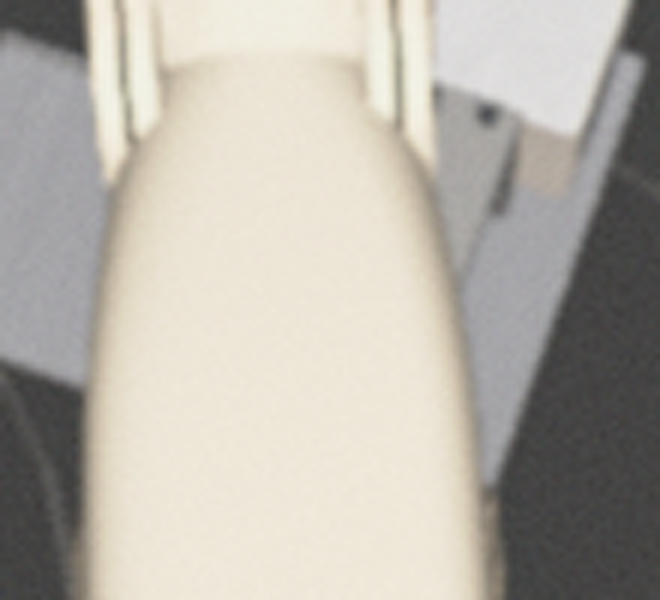

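```bash
python3 -m inch '[[-0.001,-0.0015,0.02,0,0.4],[-0.001,-0.0015,0.041,0,0.4],[-0.001,-0.0015,0.041,0,0.4]]'; python3 yw.py; python3 -m inch '[[0,0,0,0,0.7],[0,0,0,0,1],[0,0,0,0,1],[0,0,0,0,1],[0,0,0,0,1]]';python3 yw.py
```

```text
clock: 8.78
eef_pos: [0.5843, 0.0189, 0.2098]
tool_rot: [-0.443, 0.896, 0.0, -0.001]
ft_force: [-0.7, -0.0, -0.1]
grip_width: 0.0509
yawy 142.62 pos [0.5843 0.0189 0.2098] F [-0.7 -0.  -0.1] T [-0.004  0.042  0.011] j6 -0.886 grip 0.0509 8.775 tilt [0.0009 0.001 ]
to screw (tool) [0.0003 0.0014 0.0018]
clock: 9.4
eef_pos: [0.5861, 0.0184, 0.2117]
tool_rot: [-0.443, 0.896, -0.001, 0.002]
ft_force: [2.9, -3.5, 5.7]
grip_width: 0.0079
yawy 142.62 pos [0.5861 0.0184 0.2117] F [ 2.9 -3.5  5.7] T [-0.477 -0.533  0.161] j6 -0.887 grip 0.0079 9.4 tilt [-0.0021 -0.004 ]
to screw (tool) [0.001  0.0031 0.0036]
```

```bash
python3 -m inch '[[0,-0.002,-0.002,0,1],[0,-0.002,-0.002,0.04,1],[0,-0.002,-0.002,0.08,1],[0,-0.002,-0.002,0.12,1],[0,-0.002,-0.002,0.12,1]]'; python3 yw.py
python3 - <<'E'
from h import *
c="scene"
i=bot.camera(c)[:,:,::-1]; cv2.imwrite(f"pics/{c}6.png",i)
cv2.imwrite(f"pics/{c}6z.png",cv2.resize(i[170:260,170:285],None,fx=6,fy=6,interpolation=cv2.INTER_CUBIC))
E
```

```text
clock: 10.02
eef_pos: [0.586, 0.0185, 0.2117]
tool_rot: [-0.328, 0.945, 0.001, -0.0]
ft_force: [1.0, 2.8, 0.0]
grip_width: 0.0078
yawy 128.31 pos [0.586  0.0185 0.2117] F [1.  2.8 0. ] T [ 0.384 -0.38  -0.076] j6 -0.638 grip 0.0078 10.025 tilt [-0.0003  0.0017]
to screw (tool) [0.0017 0.0026 0.0037]
```

View pics/scene6z.png

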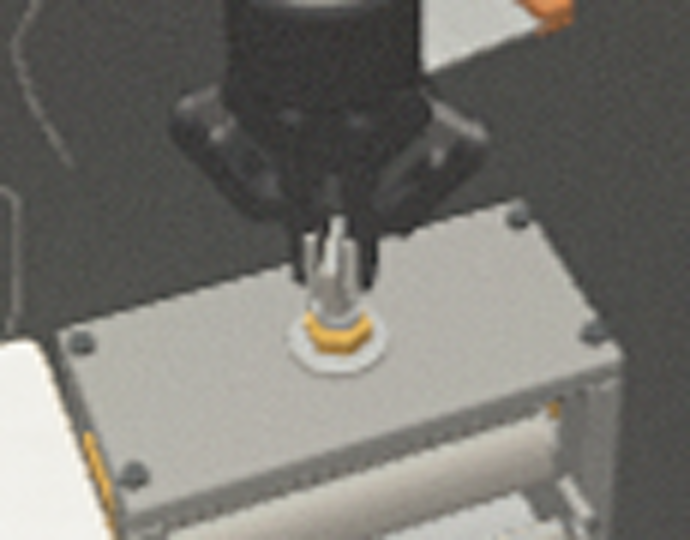

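```bash
python3 -m inch '[[0,0,0,0.07,1],[0,0,0,0.14,1],[0,0,0,0.21,1],[0,0,0,0.28,1],[0,0,0,0.35,1],[0,0,0,0.4,1],[0,0,0,0.4,1]]'; python3 yw.py
```

```text
clock: 10.95
eef_pos: [0.5859, 0.0188, 0.2117]
tool_rot: [0.084, 0.996, 0.001, -0.001]
ft_force: [0.0, 4.8, 0.0]
grip_width: 0.0083
yawy 80.40 pos [0.5859 0.0188 0.2117] F [0.  4.8 0. ] T [ 0.793 -0.284 -0.094] j6 0.199 grip 0.0083 10.95 tilt [0.0013 0.0018]
to screw (tool) [0.0029 0.0002 0.0037]
```

```bash
for k in 1 2 3; do python3 -m inch '[[0,0,0,0.04,1],[0,0,0,0.04,1]]' >/dev/null; python3 yw.py | head -1; done
```

```text
yawy 75.64 pos [0.5859 0.0188 0.2117] F [1.1 4.9 0.2] T [ 0.934 -0.268 -0.07 ] j6 0.282 grip 0.0079 11.2 tilt [0.0014 0.0017]
yawy 70.84 pos [0.5859 0.0188 0.2117] F [ 1.6  6.1 -0.5] T [ 0.964 -0.256 -0.135] j6 0.365 grip 0.0080 11.45 tilt [0.0015 0.0017]
yawy 66.04 pos [0.5859 0.0189 0.2117] F [ 1.6  5.3 -0.2] T [ 1.031 -0.254 -0.082] j6 0.449 grip 0.0082 11.7 tilt [0.0016 0.0016]
```

```bash
python3 -m inch '[[0,0,0,0.04,1],[0,0,0,0.04,1]]' >/dev/null; python3 yw.py | head -1; python3 -m inch '[[0,0,0,0.04,1],[0,0,0,0.04,1]]' >/dev/null; python3 yw.py | head -1
```

```text
yawy 61.25 pos [0.5859 0.0189 0.2117] F [1.4 6.2 0.6] T [ 0.983 -0.353 -0.123] j6 0.533 grip 0.0078 11.95 tilt [0.0019 0.0015]
yawy 56.44 pos [0.5859 0.0189 0.2117] F [1.2 6.6 0.1] T [ 1.007 -0.27  -0.081] j6 0.617 grip 0.0081 12.2 tilt [0.0019 0.0015]
```

```bash
python3 -m inch '[[0,0,0,0.04,1],[0,0,0,0.04,1]]' >/dev/null; python3 yw.py | head -1; python3 -m inch '[[0,0,0,0.04,1],[0,0,0,0.04,1]]' >/dev/null; python3 yw.py | head -1
```

```text
yawy 51.65 pos [0.5859 0.019  0.2117] F [2.2 6.  0.1] T [ 1.04  -0.292 -0.117] j6 0.700 grip 0.0081 12.45 tilt [0.0021 0.0013]
yawy 46.85 pos [0.586  0.019  0.2117] F [ 1.6  5.5 -0.9] T [ 1.032 -0.334 -0.097] j6 0.784 grip 0.0080 12.7 tilt [0.0021 0.0012]
```

```bash
python3 -m inch '[[0,0,0,0.04,1],[0,0,0,0.04,1]]' >/dev/null; python3 yw.py | head -1; python3 -m inch '[[0,0,0,0.04,1],[0,0,0,0.04,1]]' >/dev/null; python3 yw.py | head -1
python3 - <<'E'
from h import *
c="scene"
i=bot.camera(c)[:,:,::-1]; cv2.imwrite(f"pics/{c}7.png",i)
cv2.imwrite(f"pics/{c}7z.png",cv2.resize(i[170:260,170:285],None,fx=6,fy=6,interpolation=cv2.INTER_CUBIC))
E
```

```text
yawy 42.05 pos [0.586  0.019  0.2117] F [0.7 4.8 0.2] T [ 1.051 -0.306 -0.139] j6 0.868 grip 0.0079 12.95 tilt [0.0022 0.0011]
yawy 37.25 pos [0.586  0.019  0.2117] F [1.  6.1 0.2] T [ 1.031 -0.295 -0.148] j6 0.952 grip 0.0081 13.2 tilt [0.0023 0.001 ]
```

View pics/scene7z.png

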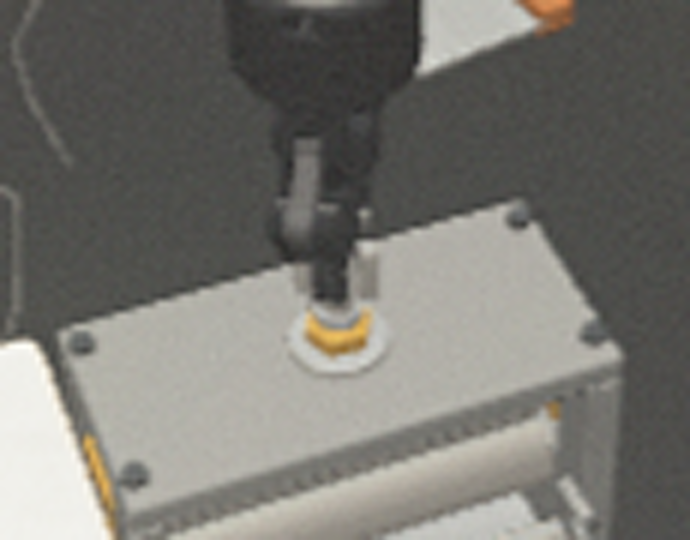

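```bash
python3 -m inch '[[0,0,0,0.04,1],[0,0,0,0.04,1]]' >/dev/null; python3 yw.py | head -1; python3 -m inch '[[0,0,0,0.04,1],[0,0,0,0.04,1]]' >/dev/null; python3 yw.py | head -1
```

```text
yawy 32.46 pos [0.5861 0.019  0.2117] F [ 1.4  6.4 -0.2] T [ 1.039 -0.271 -0.131] j6 1.036 grip 0.0076 13.5 tilt [0.0024 0.0009]
yawy 27.65 pos [0.5861 0.019  0.2117] F [ 2.1  7.1 -0.4] T [ 1.058 -0.321 -0.143] j6 1.119 grip 0.0077 13.75 tilt [0.0025 0.0007]
```

```bash
python3 -m inch '[[0,0,0,0.04,1],[0,0,0,0.04,1]]' >/dev/null; python3 yw.py | head -1; python3 -m inch '[[0,0,0,0.04,1],[0,0,0,0.04,1]]' >/dev/null; python3 yw.py | head -1
```

```text
yawy 22.86 pos [0.5861 0.0191 0.2117] F [ 1.6  5.7 -0.6] T [ 1.073 -0.322 -0.146] j6 1.203 grip 0.0081 14.0 tilt [0.0025 0.0005]
yawy 18.05 pos [0.5861 0.0191 0.2117] F [1.6 6.4 0.1] T [ 1.088 -0.362 -0.107] j6 1.287 grip 0.0079 14.25 tilt [0.0025 0.0004]
```

```bash
python3 -m inch '[[0,0,0,0.04,1],[0,0,0,0.04,1]]' >/dev/null; python3 yw.py | head -1; python3 -m inch '[[0,0,0,0.04,1],[0,0,0,0.04,1]]' >/dev/null; python3 yw.py | head -1
```

```text
yawy 13.26 pos [0.5862 0.0191 0.2117] F [1.6 4.5 0.3] T [ 1.113 -0.373 -0.09 ] j6 1.371 grip 0.0079 14.5 tilt [0.0026 0.0003]
yawy 8.46 pos [0.5862 0.0191 0.2117] F [ 2.8  5.9 -0.1] T [ 1.114 -0.419 -0.075] j6 1.454 grip 0.0079 14.75 tilt [0.0026 0.0001]
```

```bash
python3 -m inch '[[0,0,0,0.04,1],[0,0,0,0.04,1]]' >/dev/null; python3 yw.py | head -1; python3 -m inch '[[0,0,0,0.04,1],[0,0,0,0.04,1]]' >/dev/null; python3 yw.py | head -1
```

```text
yawy 3.66 pos [0.5862 0.0191 0.2117] F [1.5 6.6 0.4] T [ 1.064 -0.427 -0.108] j6 1.538 grip 0.0077 15.0 tilt [ 0.0026 -0.0001]
yawy -1.14 pos [0.5863 0.0191 0.2117] F [2.6 6.2 0.2] T [ 1.121 -0.437 -0.104] j6 1.622 grip 0.0080 15.25 tilt [ 0.0026 -0.0002]
```

```bash
python3 -m inch '[[0,0,0,0.04,1],[0,0,0,0.04,1]]' >/dev/null; python3 yw.py | head -1; python3 -m inch '[[0,0,0,0.03,1],[0,0,0,0.03,1]]' >/dev/null; python3 yw.py | head -1
```

```text
yawy -5.88 pos [0.5863 0.0191 0.2117] F [ 2.4  6.1 -0.6] T [ 1.059 -0.491  0.285] j6 1.705 grip 0.0080 15.5 tilt [ 0.0025 -0.0003]
yawy -9.30 pos [0.5863 0.0191 0.2118] F [ 2.   5.  -0.1] T [ 0.95  -0.447  1.373] j6 1.765 grip 0.0082 15.75 tilt [ 0.0019 -0.0003]
```

```bash
python3 -m inch '[[0,0,0,0.03,1],[0,0,0,0.03,1]]' >/dev/null; python3 yw.py | head -1;  python3 - <<'E'
from h import *
for c in ("scene","top"):
    i=bot.camera(c)[:,:,::-1]; cv2.imwrite(f"pics/{c}8.png",i)
    cv2.imwrite(f"pics/{c}8z.png",cv2.resize(i[170:280,170:285],None,fx=5,fy=5,interpolation=cv2.INTER_CUBIC))
E
```

```text
yawy -12.79 pos [0.5863 0.0191 0.2119] F [ 2.2  5.3 -1.5] T [ 0.976 -0.519  2.476] j6 1.826 grip 0.0080 16.0 tilt [ 0.0015 -0.0001]
```

View pics/scene8z.png

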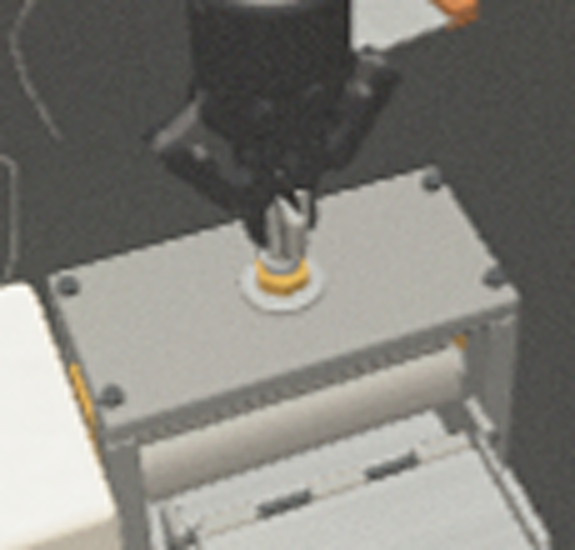

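```bash
python3 -m inch '[[0,0,0,-0.03,1],[0,0,0,-0.03,1]]' >/dev/null; python3 yw.py | head -1; python3 -m inch '[[0,0,0,-0.03,1],[0,0,0,-0.03,1]]' >/dev/null; python3 yw.py | head -1;python3 -m inch '[[0,0,0,-0.02,1],[0,0,0,-0.02,1]]' >/dev/null; python3 yw.py | head -1;python3 -m inch '[[0,0,0,-0.02,1],[0,0,0,-0.02,1]]' >/dev/null; python3 yw.py | head -1
```

```text
yawy -9.34 pos [0.5863 0.0191 0.2118] F [ 2.5  5.7 -0.1] T [ 1.04  -0.502  1.447] j6 1.765 grip 0.0082 16.35 tilt [ 0.0021 -0.0002]
yawy -5.92 pos [0.5863 0.0191 0.2117] F [ 2.7  6.2 -0.5] T [ 1.234 -0.457  0.419] j6 1.705 grip 0.0083 16.6 tilt [ 0.0026 -0.0003]
yawy -3.58 pos [0.5863 0.0191 0.2117] F [ 2.5  6.8 -0.4] T [ 1.318 -0.465  0.028] j6 1.664 grip 0.0078 16.85 tilt [ 0.0028 -0.0002]
yawy -1.18 pos [0.5863 0.0191 0.2117] F [ 2.1  7.3 -1.1] T [ 1.261 -0.486  0.006] j6 1.622 grip 0.0077 17.1 tilt [ 0.0029 -0.0002]
```

```bash
python3 -m inch '[[0,0,0,-0.08,1],[0,0,0,-0.16,1],[0,0,0,-0.24,1],[0,0,0,-0.32,1],[0,0,0,-0.4,1],[0,0,0,-0.48,1],[0,0,0,-0.56,1],[0,0,0,-0.64,1],[0,0,0,-0.7,1],[0,0,0,-0.722,1]]' ; python3 yw.py | head -1; python3 -m inch '[[0,0,0,0,1],[0,0,0,0,1]]' >/dev/null; python3 yw.py | head -1;  python3 - <<'E'
from h import *
for c in ("scene","top"):
    i=bot.camera(c)[:,:,::-1]; cv2.imwrite(f"pics/{c}9.png",i)
    cv2.imwrite(f"pics/{c}9z.png",cv2.resize(i[170:330,130:300],None,fx=4,fy=4,interpolation=cv2.INTER_CUBIC))
E
```

```text
clock: 18.35
eef_pos: [0.5859, 0.0187, 0.2117]
tool_rot: [0.039, 0.999, 0.001, -0.0]
ft_force: [1.1, 5.7, -0.6]
grip_width: 0.0079
yawy 85.52 pos [0.5859 0.0187 0.2117] F [ 1.1  5.7 -0.6] T [ 1.07  -0.252 -0.122] j6 0.109 grip 0.0079 18.35 tilt [0.001  0.0021]
yawy 85.43 pos [0.5859 0.0187 0.2117] F [ 0.9  6.4 -0.9] T [ 1.134 -0.234  0.072] j6 0.110 grip 0.0078 18.6 tilt [0.0011 0.0021]
```

View pics/scene9z.png

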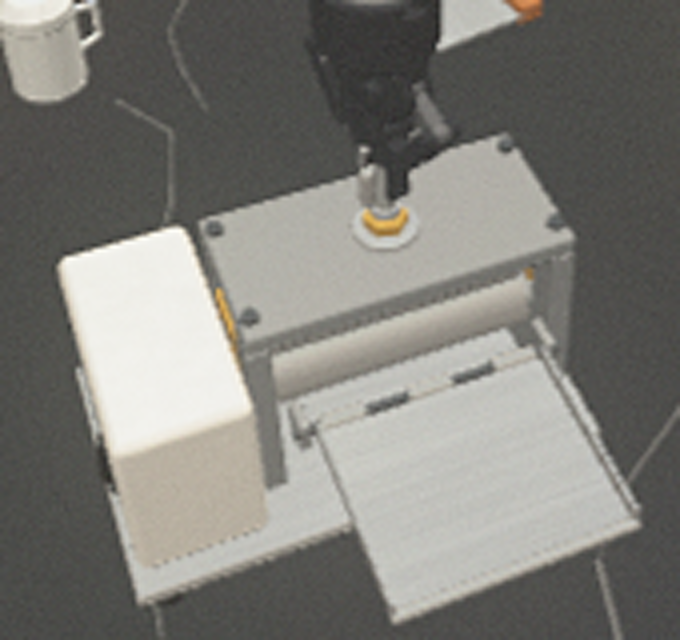

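View pics/top9.png

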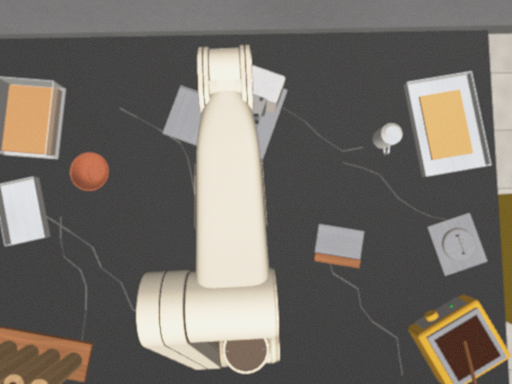

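The tray still looks level, with its lip corners at (392,620) and (640,520), the same spots as after folding. The bowl, shaker and scraper haven't moved, and the pads hold the head at (380,185).

```bash
python3 -c "
from workcell import bot
print(bot.job_done())"; python3 yw.py|head -1
```

```text
the job is handed in; nothing more can be done
None
the job is handed in; nothing more can be done
```

The dough roller is set for thin strips, and I handed the job in at about 18.7 s of the 72 s allowed. The arm is still gripping the screw's head, so you can nip up the lock nut.

- **Feed tray:** I folded it down from about 1.2 rad until the fingertip pressing its upper face was at 100.9 mm, against a hinge height of 101 mm. In the last scene picture its lip corners were where a level tray should be, within about 0.03 rad, and had not moved during the screw work.
- **Pressure screw:** I turned it about 147° clockwise in one grip. It seated at a tool angle of about -4.6°, where the torque rose sharply to 2.5 N m. I then backed it off to 85.4°, a quarter turn (about 90°). The head may have slipped by roughly 0.4° in the pads while seated.
- **Grip:** At the end the opening read 7.8 mm on the 9 mm head, and had stayed near that since I closed on it. I put that down to the pads giving a little. The side force was about 6 N, far below the limits.
- **Bystanders:** The bowl, shaker and scraper had not moved in the last top picture.

**Checks that disagreed:**
- The two cameras placed the machine about 3 mm apart, so I used a position in between and corrected at the grasp.
- The small torque while the screw turned freely did not change with direction as friction should, so I judged the seat only by the sharp rise.

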